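# Unlock the paint case that matches the chosen bottle and show the open lock

## Task

Look which paint bottle stands on the white mat and go to the lock on the case of the same colour: turn its dial, notch by notch, until the white line points at the red index, then pull its shackle fully open. Lift that lock off its hasp and finish while holding it up, still, dial upward and level, with the shackle still open, at least 10 cm above where it sat; do not put it down or let go. Leave the other lock, the bottles, the cup and the swab tub alone.

Things in the scene. Friction and masses are not known exactly. Their poses are not given: they have to be found in the camera images.
- case_red: red paint case, 154 x 184 x 60 mm (x, y, z), fixed, left or right; origin at the centre of its underside. On the lid a hasp plate, top 63 mm above the table, carries the lock, centred. On it: a steel staple (10 mm in x, 30 in y, 29 high, with an eye 18 mm wide) and two side fences (12 mm high, 60 mm apart in y) that keep the lock from turning.
- lock_red: brass combination lock on the red case, body 60 x 56 x 40 mm, dial on top, about 0.4 kg; origin at the centre of its underside; axes as the case's. A slot under it (14 mm in x, 31 deep) straddles the staple; its straight shackle runs along x through the staple's eye, so it lifts off, straight up, only once the shackle is open. Red index bar on top, at the -x edge.
- dial_red_grip (a point): centre of the top face of the black dial of lock_red: a round cylinder 40 mm across, vertical axis (through the lock's centre), from 40 to 62 mm above the lock's underside. Grip it at any yaw; the opened lock can be lifted by it.
- dial_red_mark (a point): outer end of the white line on the dial of lock_red, 18 mm from the dial's axis; the lock is released when this line points at the red index (to the lock's -x).
- dial_red (a joint): angle of that dial, rad, counterclockwise seen from above; 0 or 2 pi (6.28): white line at the red index, shackle released (within about 0.15 rad). Stops at -0.7 and 6.98. 12 click notches, one every 0.524 rad, 0.07 N m to pass; released, it snaps to the nearest notch. Starts anywhere from 0.9 to 5.4.
- shackle_red_tab (a point): grip point on the steel pull tab at the outer (-x) end of the shackle of lock_red; tab 12 x 20 x 34 mm (x, y, z), its underside 8 mm and its top 42 mm above the lock's underside; this point is 28 mm above that underside and, closed, 62 mm to -x of the lock's centre; 26 mm of bar between tab and body.
- shackle_red (a joint): how far that shackle is pulled out along the lock's -x, m: 0 closed, 0.032 fully open against its stop; from 0.025 the slot is clear. Takes about 3 N when released, stays where it is left, and is blocked after about 1 mm when the dial is off its index.
- case_blue: blue paint case, 154 x 184 x 60 mm (x, y, z), fixed, left or right; origin at the centre of its underside. On the lid a hasp plate, top 63 mm above the table, carries the lock, centred. On it: a steel staple (10 mm in x, 30 in y, 29 high, with an eye 18 mm wide) and two side fences (12 mm high, 60 mm apart in y) that keep the lock from turning.
- lock_blue: brass combination lock on the blue case, body 60 x 56 x 40 mm, dial on top, about 0.4 kg; origin at the centre of its underside; axes as the case's. A slot under it (14 mm in x, 31 deep) straddles the staple; its straight shackle runs along x through the staple's eye, so it lifts off, straight up, only once the shackle is open. Red index bar on top, at the -x edge.
- dial_blue_grip (a point): centre of the top face of the black dial of lock_blue: a round cylinder 40 mm across, vertical axis (through the lock's centre), from 40 to 62 mm above the lock's underside. Grip it at any yaw; the opened lock can be lifted by it.
- dial_blue_mark (a point): outer end of the white line on the dial of lock_blue, 18 mm from the dial's axis; the lock is released when this line points at the red index (to the lock's -x).
- dial_blue (a joint): angle of that dial, rad, counterclockwise seen from above; 0 or 2 pi (6.28): white line at the red index, shackle released (within about 0.15 rad). Stops at -0.7 and 6.98. 12 click notches, one every 0.524 rad, 0.07 N m to pass; released, it snaps to the nearest notch. Starts anywhere from 0.9 to 5.4.
- shackle_blue_tab (a point): grip point on the steel pull tab at the outer (-x) end of the shackle of lock_blue; tab 12 x 20 x 34 mm (x, y, z), its underside 8 mm and its top 42 mm above the lock's underside; this point is 28 mm above that underside and, closed, 62 mm to -x of the lock's centre; 26 mm of bar between tab and body.
- shackle_blue (a joint): how far that shackle is pulled out along the lock's -x, m: 0 closed, 0.032 fully open against its stop; from 0.025 the slot is clear. Takes about 3 N when released, stays where it is left, and is blocked after about 1 mm when the dial is off its index.
- mat: white painting mat with a blue border, 80 x 140 x 4 mm, fixed, on the far side of the cases; origin at the centre of its underside. The paint bottle standing on it tells which case to unlock.
- shelf_pad: cork pad, 80 x 140 x 4 mm, fixed, on the far side of the cases; origin at the centre of its underside. The other paint bottle stands on it.
- paint_red: red paint dropper bottle with a black cap, 32 mm across, 85 mm high, origin at the centre of its underside; stands on the mat or on the cork pad, not to be touched.
- paint_blue: blue paint dropper bottle with a black cap, 32 mm across, 85 mm high, origin at the centre of its underside; stands on the mat or on the cork pad, not to be touched.
- cup: white paper cup, 72 mm across the rim, 85 mm high, origin at the centre of its underside; not to be touched.
- swab_tub: clear tub of white cotton swabs, 76 mm across, 74 mm high with the swabs, origin at the centre of its underside; not to be touched.
Not all that is in view belongs to the job. What is shaped like the lock_red but pink is not meant. Of the things that look like the mat, take the one that is farthest to the robot's left at the start.

How it is judged (in metres and radians):
On the way, in this order (a step that is already met when the one before it is completed fails the run):
1. the dial of the lock on the matching case is turned so that its white line points at the red index (((horizontal distance between paint_red and mat below 0.06 m and x of dial_red_mark in the frame of lock_red below -0.01744 m) or (horizontal distance between paint_blue and mat below 0.06 m and x of dial_blue_mark in the frame of lock_blue below -0.01744 m))), for 0.2 s.
2. the shackle of that lock is pulled open, the lock still on its hasp (((horizontal distance between paint_red and mat below 0.06 m and value of joint shackle_red above 0.027 m and height (world z) of lock_red below 0.083 m) or (horizontal distance between paint_blue and mat below 0.06 m and value of joint shackle_blue above 0.027 m and height (world z) of lock_blue below 0.083 m))), for 0.2 s.
At the end, for the whole second after the job is handed in: The lock of the case that matches the bottle on the white mat is held in the fingers (over 2 N) and touches no case, its underside at least 90 mm above where it sat, level within 0.35 rad, its shackle at least 24 mm open, moving slower than 0.03 m/s (((horizontal distance between paint_red and mat below 0.06 m and height (world z) of lock_red above 0.153 m and angle between lock_red's own z axis and vertical below 0.35 rad and value of joint shackle_red above 0.024 m and contact force between lock_red and the fingers above 2 N and contact force between lock_red and case_red below 0.1 N and contact force between lock_red and case_blue below 0.1 N and linear speed of lock_red below 0.03 m/s) or (horizontal distance between paint_blue and mat below 0.06 m and height (world z) of lock_blue above 0.153 m and angle between lock_blue's own z axis and vertical below 0.35 rad and value of joint shackle_blue above 0.024 m and contact force between lock_blue and the fingers above 2 N and contact force between lock_blue and case_blue below 0.1 N and contact force between lock_blue and case_red below 0.1 N and linear speed of lock_blue below 0.03 m/s))); the arm keeps its last pose, push and grip.
It fails at once if the lock on the other case is turned, pulled or lifted (its white line moves over 12 mm, its shackle over 5 mm, or the lock over 10 mm) ((horizontal distance between paint_blue and mat below 0.06 m and (distance of dial_red_mark from where it was at the start of the episode above 0.012 m or value of joint shackle_red above 0.005 m or distance of lock_red from where it was at the start of the episode above 0.01 m)) or (horizontal distance between paint_red and mat below 0.06 m and (distance of dial_blue_mark from where it was at the start of the episode above 0.012 m or value of joint shackle_blue above 0.005 m or distance of lock_blue from where it was at the start of the episode above 0.01 m))).
It fails at once if a bottle, the cup or the swab tub is moved over 20 mm or tipped (distance of any of paint_red, paint_blue, cup, swab_tub from where it was at the start of the episode above 0.02 m or angle between any of paint_red, paint_blue, cup, swab_tub's own z axis and vertical above 0.3 rad).
It also fails if it takes over 54 s, if anything falls off the work surface, if the arm or the gripper's body presses on something with over 40 N, if the wrist force passes 120 N, or if a joint passes its speed limit or range.

## Robot

A 7-joint arm with a two-finger parallel gripper is mounted at the origin on the work surface. World frame = base frame: x ahead of the robot, y to its left, z up, the work surface at z = 0. Lengths are in m, angles in degrees, forces in N, time in s.
With the tool pointing down it reaches from about 0.425 to 0.875 m from the base axis. Payload 4.7 kg.
Tool frame: the origin (TCP) lies between the finger pads; the fingertips stand env.tip_reach ahead of it and the grasp point (between the pads) lies 2 mm behind it (env.tip_reach is the distance from the TCP to the fingertips, in m); z points along the fingers, y is the line along which they close (so a half turn about z gives the same grasp; the last joint's range is limited). The gripper opens to 87 mm and grips with 3 to 60 N. Pads are 19 mm wide; open, the fingers measure 117 mm over their backs; the gripper's body (75 mm by 190 mm) begins 51 mm behind the grasp point.
Start: joints at [67.214, 18.392, -4.016, 83.108, 1.295, 78.541, -3.26], TCP at [0.26, -0.596, 0.24] pointing down, gripper open.
Joint ranges: [-163.93, 163.93], [-17.29, 119.83], [-79.2, 71.16], [3.27, 140.29], [-89.18, 269.18], [5.43, 117.66], [-154.24, 154.24]. Speed limits (degrees/s): [147.25, 147.25, 180, 180, 180, 180, 180].

## Interface

Orientations are given as [roll, pitch, yaw] about the fixed x, y, z axes, in that order (R = Rz(yaw) Ry(pitch) Rx(roll)).
In Python, from cell import env, read_camera gives the robot as it stands. The module is installed in compiled form; this text tells all that it offers.
- The arm moves only by the shell command python3 -m handwheel 'ROWS' [FORCE]. ROWS is a JSON list of rows, 1 to 8 of them, each an object with the fields sx, sy, sz (the shift in fractions of the full range, 1 being 800 mm), twist (a turn about the tool's z in parts of the range, where 1.0 means 90 degrees), aperture (the finger opening in m); a field left out counts as zero (the opening has to be given); each row is the pose to reach, as a shift and turn from the pose commanded when the command began, along the tool's axes at that moment; what a row does not reach only later rows make up. A row lasts 1/12 s, in which the tool goes at most 0.0417 m and 7.16 degrees, less where a joint would pass 70% of its speed; a pose out of reach is approached as far as the arm can. The fingers move at their own pace and stop on an object; FORCE is the grip in N (left out, the last holds). Time passes only in rows, so rows that do not move let the fingers close. It prints the time, the measured TCP pose, the force, the opening and the grip force at its end. Shift and turn numbers lie between -1 and 1, and a call with a number outside is refused. Input that does not fit is refused with a message, and nothing moves.
- env.get_obs(): the state, without advancing time (a new reading comes with each control period).
- read_camera(name): name is "scene" or "top"; returns a dict with "color" (384x512x3 uint8, blue, green, red), "fx", "fy", "cx", "cy" (pixels), "world_from_camera" (4x4, takes a point from camera to world coordinates). Camera axes: x right, y down, z forward; pixel columns grow to the right and rows downward; lengths in m; the calibration is good to about 2 mm. A picture is of the moment at which its call begins. There is no depth.
- env.sign_off(): hands the job in; it is judged then, once.
The state is a dict: "time_s": time; "qpos": joint angles; "joint_velocities": joint speeds; "effort": joint torques, N m; "tool_pos": TCP position; "tool_rot": TCP orientation; "force": force on the tool from outside, world axes, zero at the start; "wrist_torque": the same for the moment, N m; "grip_width": finger opening in m; "grasp_force": force on a finger pad.
Only numpy, scipy, OpenCV 4.12 (cv2) and the standard library are available. Lean on these libraries where they do the work, as an engineer would, in place of code of your own. Each camera call takes 0.05 s, during which the arm holds its last target. There are 200 camera calls.

## Working session

There is one attempt and no reset: what is moved stays moved. The work goes in short steps, Python scripts to look and compute and a shell command to move; the robot and the scene stay as the last step left them, time stands still between calls to the robot, and variables do not carry over. Pictures are saved under pics/ and viewed, at most 10 in all, crops included, and the job is handed in when it is done.

```bash
mkdir -p pics; python3 - <<'E'
from cell import env, read_camera
import cv2,json,numpy as np
for n in("scene","top"):
    c=read_camera(n); cv2.imwrite(f"pics/{n}0.png",c["color"]); print(n,c["fx"],c["fy"],c["cx"],c["cy"],np.round(c["world_from_camera"],4).tolist())
print(env.tip_reach, env.get_obs())
E
```

```text
scene 425.8801854721983 425.8801854721983 254.76157665893172 194.15442383826533 [[0.5767, 0.636, -0.5128, 1.1876], [0.8169, -0.4422, 0.3704, -0.4305], [0.0088, -0.6325, -0.7745, 1.0287], [0.0, 0.0, 0.0, 1.0]]
top 370.7857258953057 370.7857258953057 258.26131145210724 196.04401762722733 [[0.0198, -0.9962, 0.0846, 0.5005], [-0.9997, -0.0185, 0.0158, 0.0039], [-0.0142, -0.0848, -0.9963, 1.211], [0.0, 0.0, 0.0, 1.0]]
0.017 {'time_s': 0.1, 'qpos': array([67.21450725, 18.43343369, -4.01434029, 83.16803836,  1.29468786,
       78.54177439, -3.25889444]), 'joint_velocities': array([ 0.00604181,  0.01873719, -0.02026058, -0.04593693,  0.0156794 ,
        0.0126526 , -0.00551495]), 'effort': array([ 3.20533882e-04, -4.92568803e+01, -4.05490184e-01, -3.13397813e+01,
       -6.42999052e-02,  3.96114390e-02,  5.15063550e-05]), 'tool_pos': array([ 0.25991444, -0.59525669,  0.23858523]), 'tool_rot': array([-1.79901964e+02,  5.60917141e-03,  2.35950077e+01]), 'force': array([-0.31068381,  0.26342441, -0.31912152]), 'wrist_torque': array([ 0.02509017, -0.04464348, -0.02306499]), 'grasp_force': 0.0, 'grip_width': 0.08666634425939791}
```

View pics/top0.png

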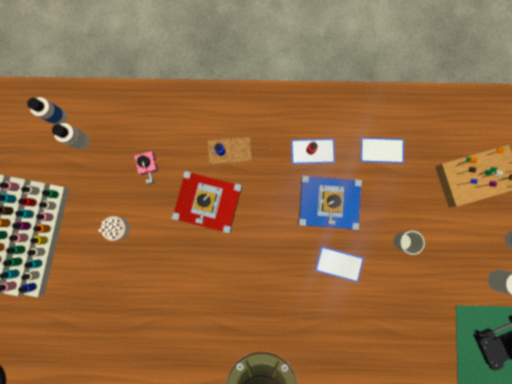

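View pics/scene0.png

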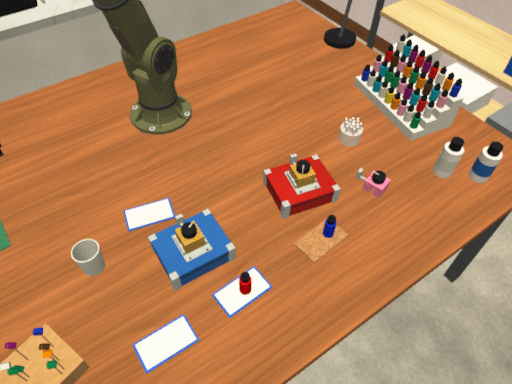

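The top view shows white mats at (312,151), (382,151) and (339,264). The one farthest left (+y, image left) is (312,151), and the red bottle (312,147) stands on it. The blue bottle (220,149) is on the cork pad. The lock candidates are brass on the red case (205,201), brass on the blue case (332,202) and a pink decoy (146,162), so the red-case lock is meant. I'll confirm with enlarged crops.

```bash
python3 - <<'E'
import cv2,numpy as np
t=cv2.imread("pics/top0.png");s=cv2.imread("pics/scene0.png")
def crop(i,x,y,w,h,k): return cv2.resize(i[y:y+h,x:x+w],None,fx=k,fy=k,interpolation=cv2.INTER_CUBIC)
a=crop(t,180,176,50,50,8);b=crop(s,275,150,50,50,8)
c=crop(t,190,130,200,50,4)
cv2.imwrite("pics/crop1.png",np.vstack([np.hstack([a,b]),c]))
E
```

```text
(no output)
```

View pics/crop1.png

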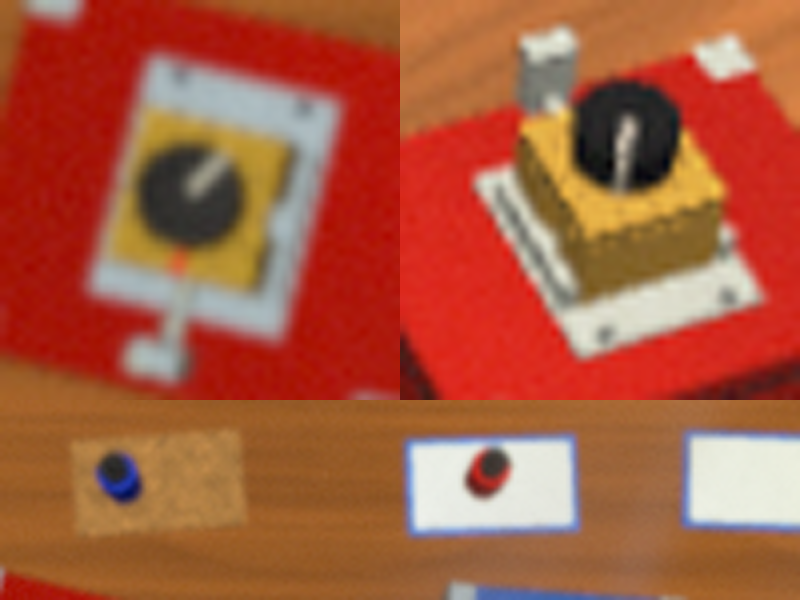

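The crop confirms it: brass lock on the red case, red bottle on the white mat. The white line runs from about (204,200) to (208,195) in the top view, away from the index. Next I'll fit the case box and the dial cylinder in both views for precise poses.

```bash
cat > fit.py <<'E'
import cv2,numpy as np
from scipy.optimize import minimize
from cell import env, read_camera
K=6
def prep(c):
    M=np.linalg.inv(c["world_from_camera"])
    return c["color"],M,c
def proj(P,cam):
    _,M,c=cam; q=np.atleast_2d(P)@M[:3,:3].T+M[:3,3]
    return np.c_[c["fx"]*q[:,0]/q[:,2]+c["cx"],c["fy"]*q[:,1]/q[:,2]+c["cy"]]
def hullmask(P,cam,roi):
    x,y,w,h=roi; m=np.zeros((h*K,w*K),np.uint8)
    p=((proj(P,cam)-[x,y]+.5)*K-.5)*16
    cv2.fillConvexPoly(m,cv2.convexHull(np.round(p).astype(np.int32)),1,shift=4); return m>0
def up(img,roi):
    x,y,w,h=roi; return cv2.resize(img[y:y+h,x:x+w],None,fx=K,fy=K,interpolation=cv2.INTER_CUBIC)
def R(a): return np.array([[np.cos(a),-np.sin(a),0],[np.sin(a),np.cos(a),0],[0,0,1]])
def box(x,y,a,sx,sy,z0,z1):
    return np.array([[i*sx/2,j*sy/2,k] for i in(-1,1) for j in(-1,1) for k in(z0,z1)])@R(a).T+[x,y,0]
def cyl(x,y,zt,r=.02,h=.022):
    t=np.arange(0,2*np.pi,.1); return np.array([[x+r*np.cos(s),y+r*np.sin(s),z] for s in t for z in(zt-h,zt)])
def biggest(m,near=None):
    n,l,s,c=cv2.connectedComponentsWithStats(m.astype(np.uint8)); i=1+np.argmax(s[1:,4]); return l==i
def fit(model,x0,step,cams,rois,masks):
    f=lambda v:sum(1-(a&m).sum()/(a|m).sum() for a,m in((hullmask(model(v),c,r),m) for c,r,m in zip(cams,rois,masks)))
    x0=np.array(x0,float); S=np.vstack([x0]+[x0+np.eye(len(x0))[i]*step[i] for i in range(len(x0))])
    r=minimize(f,x0,method="Nelder-Mead",options=dict(initial_simplex=S,xatol=1e-5,fatol=1e-5)); return r.x,r.fun
E
python3 - <<'E'
from fit import *
cams=[prep(read_camera(n)) for n in("top","scene")]
rois=[(160,160,95,85),(250,140,105,85)]
ms=[]
for c,r in zip(cams,rois):
    i=up(c[0],r).astype(int); red=biggest((i[...,2]>90)&(i[...,1]<60)&(i[...,0]<60)).astype(np.uint8)
    cs=cv2.findContours(red,0,2)[0]; h=cv2.convexHull(np.vstack(cs)); m=np.zeros_like(red); cv2.fillConvexPoly(m,h,1); ms.append(m>0)
for sub in ([0,1],[0],[1]):
    print("case",*fit(lambda v:box(v[0],v[1],v[2],.154,.184,0,.06),[.5,.15,-.25],[.01,.01,.1],[cams[k] for k in sub],[rois[k] for k in sub],[ms[k] for k in sub]))
rois=[(192,188,26,26),(288,154,40,26)]
ms=[biggest((up(c[0],r).max(2)<85)) for c,r in zip(cams,rois)]
ms=[cv2.morphologyEx(m.astype(np.uint8),cv2.MORPH_CLOSE,np.ones((31,31)))>0 for m in ms]
v,f=fit(lambda v:cyl(*v),[.5,.15,.125],[.01,.01,.01],cams,rois,ms); print("dial",v,f)
out=[]
for c,r,m in zip(cams,rois,ms):
    i=cv2.resize(up(c[0],r),None,fx=2,fy=2); 
    for mm,col in((m,(0,255,0)),(hullmask(cyl(*v),c,r),(255,0,255))):
        cs=cv2.findContours(cv2.resize(mm.astype(np.uint8),None,fx=2,fy=2),0,2)[0]; cv2.drawContours(i,cs,-1,col,1)
    out.append(i)
cv2.imwrite("pics/fit1.png",np.hstack(out))
E
```

```text
case [ 0.5661542   0.19053879 -1.77595984] 0.4449862093268345
case [ 0.57866338  0.18592259 -0.23199226] 0.06754614478941656
case [ 0.57525845  0.19253283 -0.23363808] 0.15841736850672994
dial [0.5   0.15  0.125] 2.0
```

View pics/fit1.png

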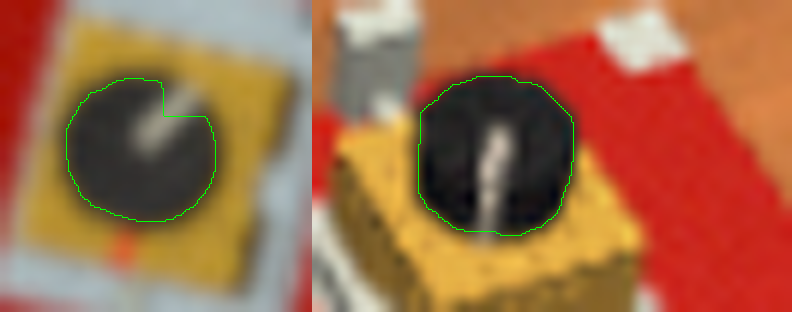

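The masks outline the dial well in both views (top centre about (204,200), scene about (314,167)); the starting guess was off. I'll refit from a better start and measure the white line.

```bash
python3 - <<'E'
from fit import *
cams=[prep(read_camera(n)) for n in("top","scene")]
def hull(m):
    cs=cv2.findContours(m.astype(np.uint8),0,2)[0]; h=cv2.convexHull(np.vstack(cs)); o=np.zeros(m.shape,np.uint8); cv2.fillConvexPoly(o,h,1); return o>0
rois=[(160,160,95,85),(250,140,105,85)]
ms=[]
for c,r in zip(cams,rois):
    i=up(c[0],r).astype(int); ms.append(hull(biggest((i[...,2]>90)&(i[...,1]<60)&(i[...,0]<60))))
v,f=fit(lambda v:box(v[0],v[1],v[2],.154,.184,0,.06),[.576,.189,-.23],[.004,.004,.03],cams,rois,ms);print("case",v,f)
v,f=fit(lambda v:box(v[0],v[1],v[2],.154,.184,0,v[3]),[.576,.189,-.23,.06],[.004,.004,.03,.01],cams,rois,ms);print("case+h",v,f)
rois=[(192,188,26,26),(288,154,40,26)]
ms=[hull(biggest((up(c[0],r).max(2)<85))) for c,r in zip(cams,rois)]
d,f=fit(lambda v:cyl(*v),[.576,.189,.125],[.01,.01,.01],cams,rois,ms); print("dial",d,f)
for k in(0,1):
    e,f=fit(lambda v:cyl(v[0],v[1],.125),[.576,.189],[.01,.01],cams[k:k+1],rois[k:k+1],ms[k:k+1]);print(k,e,f)
# line direction: bright greyish px on the dial top plane in top view
c,r=cams[0],rois[0]
i=up(c[0],r).astype(int)
m=hullmask(cyl(d[0],d[1],d[2],.0175,.0),c,r)&(i.min(2)>75)
yy,xx=np.nonzero(m); u=(xx+.5)/K+r[0]-.5;w=(yy+.5)/K+r[1]-.5
T=c[2]["world_from_camera"]
ray=np.c_[(u-c[2]["cx"])/c[2]["fx"],(w-c[2]["cy"])/c[2]["fy"],np.ones(len(u))]@T[:3,:3].T
P=T[:3,3]+ray*((d[2]-T[2,3])/ray[:,2])[:,None]
q=P.mean(0)[:2]-d[:2]; print("line n",len(u),"mean off",q,"ang",np.arctan2(q[1],q[0]), "pca",np.linalg.eigh(np.cov(P[:,:2].T)))
E
```

```text
case [ 0.57827431  0.18525083 -0.22565616] 0.23346641435779592
case+h [ 0.57824509  0.18662492 -0.22297876  0.04932269] 0.2061065306804345
dial [0.57626776 0.18364285 0.121725  ] 0.4453954344716422
0 [0.57870574 0.18218365] 0.26121959575196985
1 [0.57468912 0.18465132] 0.18872850122850127
line n 596 mean off [ 0.00853121 -0.00520047] ang -0.5474347357343644 pca EighResult(eigenvalues=array([7.04878636e-06, 1.97017497e-05]), eigenvectors=array([[-0.68053352, -0.73271695],
       [-0.73271695,  0.68053352]]))
```

Units first: shifts go in shares of 800 mm and turns go in shares of 90 degrees. So 0.2 m / 0.8 = 0.25, -0.195 m / 0.8 = -0.2438.

```bash
python3 -m handwheel '[{"sx": 0.0313,"sy": -0.03,"aperture": 0.087},{"sx": 0.0625,"sy": -0.0613,"aperture": 0.087},{"sx": 0.0938,"sy": -0.0913,"aperture": 0.087},{"sx": 0.125,"sy": -0.1225,"aperture": 0.087},{"sx": 0.1563,"sy": -0.1525,"aperture": 0.087},{"sx": 0.1875,"sy": -0.1838,"aperture": 0.087},{"sx": 0.2188,"sy": -0.2138,"aperture": 0.087},{"sx": 0.25,"sy": -0.2438,"aperture": 0.087}]' 40
python3 -m handwheel '[{"sx": 0.0313,"sy": -0.03,"aperture": 0.087},{"sx": 0.0625,"sy": -0.0613,"aperture": 0.087},{"sx": 0.0938,"sy": -0.0913,"aperture": 0.087},{"sx": 0.125,"sy": -0.1225,"aperture": 0.087},{"sx": 0.1563,"sy": -0.1525,"aperture": 0.087},{"sx": 0.1875,"sy": -0.1838,"aperture": 0.087},{"sx": 0.2188,"sy": -0.2138,"aperture": 0.087},{"sx": 0.25,"sy": -0.2438,"aperture": 0.087}]'
python3 -m handwheel '[{"sx": 0.0313,"sy": -0.03,"aperture": 0.087},{"sx": 0.0625,"sy": -0.0613,"aperture": 0.087},{"sx": 0.0938,"sy": -0.0913,"aperture": 0.087},{"sx": 0.125,"sy": -0.1225,"aperture": 0.087},{"sx": 0.1563,"sy": -0.1525,"aperture": 0.087},{"sx": 0.1875,"sy": -0.1838,"aperture": 0.087},{"sx": 0.2188,"sy": -0.2138,"aperture": 0.087},{"sx": 0.25,"sy": -0.2438,"aperture": 0.087}]'
python3 -m handwheel '[{"twist": -0.0778,"aperture": 0.087},{"twist": -0.1556,"aperture": 0.087},{"twist": -0.2333,"aperture": 0.087},{"twist": -0.3111,"aperture": 0.087},{"twist": -0.3889,"aperture": 0.087},{"twist": -0.4667,"aperture": 0.087},{"twist": -0.5444,"aperture": 0.087},{"twist": -0.6222,"aperture": 0.087}]'
python3 -m handwheel '[{"twist": -0.0778,"aperture": 0.087},{"twist": -0.1556,"aperture": 0.087},{"twist": -0.2333,"aperture": 0.087},{"twist": -0.3111,"aperture": 0.087},{"twist": -0.3889,"aperture": 0.087},{"twist": -0.4667,"aperture": 0.087},{"twist": -0.5444,"aperture": 0.087},{"twist": -0.6333,"aperture": 0.087}]'
python3 -c "
from cell import env;print(env.get_obs()['qpos'])"
```

```text
time_s: 0.97
tool_pos: [0.3657, -0.3353, 0.2397]
tool_rot: [180.0, 0.0, 23.6]
force: [1.3, -0.0, -0.1]
grip_width: 0.087
grasp_force: 0.0
time_s: 1.63
tool_pos: [0.4709, -0.0765, 0.2399]
tool_rot: [179.9, -0.0, 23.6]
force: [1.0, -0.3, 0.4]
grip_width: 0.087
grasp_force: 0.0
time_s: 2.3
tool_pos: [0.5764, 0.1819, 0.2395]
tool_rot: [180.0, -0.0, 23.6]
force: [0.1, -0.7, 0.8]
grip_width: 0.0869
grasp_force: 0.0
time_s: 2.97
tool_pos: [0.5759, 0.1804, 0.2395]
tool_rot: [180.0, 0.0, 79.9]
force: [0.8, -0.7, -0.7]
grip_width: 0.0871
grasp_force: 0.0
time_s: 3.63
tool_pos: [0.5759, 0.1803, 0.2395]
tool_rot: [-180.0, 0.0, 136.1]
force: [-0.4, -0.0, -0.2]
grip_width: 0.0871
grasp_force: 0.0
[ 29.21465026  24.12947207 -63.49908363  88.50594007  21.76752477
  80.8859422   10.32100321]
```

Scaled: 0.1165 m / 0.8 = 0.1456, 0.112 m / 0.8 = 0.14.

```bash
python3 -m handwheel '[{"sx": 0.0025,"sy": 0.0038,"sz": 0.0375,"aperture": 0.087},{"sx": 0.0025,"sy": 0.0038,"sz": 0.075,"aperture": 0.087},{"sx": 0.0025,"sy": 0.0038,"sz": 0.1,"aperture": 0.087},{"sx": 0.0025,"sy": 0.0038,"sz": 0.1188,"aperture": 0.087},{"sx": 0.0025,"sy": 0.0038,"sz": 0.1313,"aperture": 0.087},{"sx": 0.0025,"sy": 0.0038,"sz": 0.14,"aperture": 0.087},{"sx": 0.0025,"sy": 0.0038,"sz": 0.1456,"aperture": 0.087},{"sx": 0.0025,"sy": 0.0038,"sz": 0.1456,"aperture": 0.087}]'
python3 -m handwheel '[{"aperture": 0.06},{"aperture": 0.045},{"aperture": 0.03},{"aperture": 0.03},{"aperture": 0.03},{"aperture": 0.03}]' 30
python3 - <<'E'
from fit import *
o=[]
for n,r in(("top",(170,150,80,85)),("scene",(262,100,80,85))):
    x,y,w,h=r; o.append(cv2.resize(read_camera(n)["color"][y:y+h,x:x+w],None,fx=5,fy=5,interpolation=2))
cv2.imwrite("pics/g1.png",np.hstack(o)); b=env.get_obs(); print(b['force'],b['wrist_torque'],b['qpos'])
E
```

```text
time_s: 4.3
tool_pos: [0.5766, 0.1841, 0.1229]
tool_rot: [-180.0, -0.0, 135.8]
force: [0.5, -0.5, -0.8]
grip_width: 0.0869
grasp_force: 0.0
time_s: 4.8
tool_pos: [0.5766, 0.1841, 0.1233]
tool_rot: [180.0, 0.0, 135.8]
force: [-0.7, 0.3, 0.5]
grip_width: 0.055
grasp_force: 0.0
[ 0.06811508 -0.78113286  0.37633539] [ 0.02768052 -0.09856665  0.05561179] [ 26.10528383  29.76201087 -59.63824589  96.22456763  27.14258255
  69.90447311   5.8866191 ]
```

View pics/g1.png

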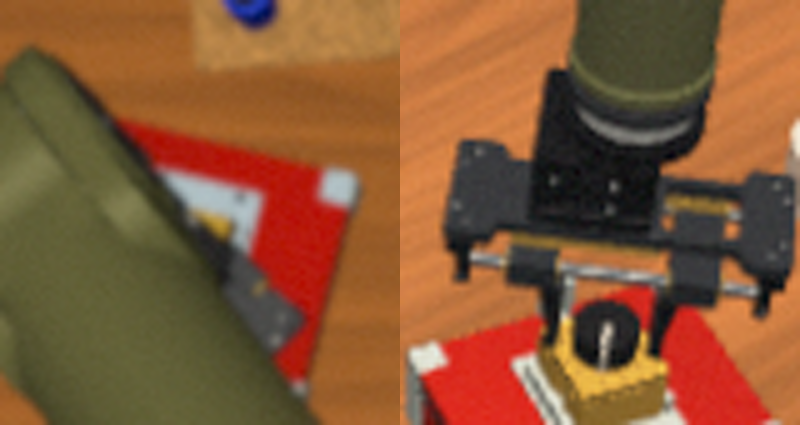

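In the scene view (right), the fingers straddle the dial at about crop (605,335) and are centred on it. They were still closing at 55 mm, so I'll close further.

Scaled: 30 degrees / 90 = 0.3333.

```bash
python3 -m handwheel '[{"aperture": 0.03},{"aperture": 0.03},{"aperture": 0.03},{"aperture": 0.03},{"aperture": 0.03},{"aperture": 0.03}]' 30
python3 -m handwheel '[{"twist": 0.0444,"aperture": 0.03},{"twist": 0.1,"aperture": 0.03},{"twist": 0.1556,"aperture": 0.03},{"twist": 0.2111,"aperture": 0.03},{"twist": 0.2667,"aperture": 0.03},{"twist": 0.3333,"aperture": 0.03},{"twist": 0.3333,"aperture": 0.03}]'
python3 -c "
from cell import env;b=env.get_obs();print(b['qpos'],b['force'],b['wrist_torque'])"
```

```text
time_s: 5.4
tool_pos: [0.5769, 0.1844, 0.1232]
tool_rot: [179.9, 0.0, 135.8]
force: [2.7, 1.5, 0.3]
grip_width: 0.0394
grasp_force: 30.0
time_s: 5.98
tool_pos: [0.5766, 0.1844, 0.1232]
tool_rot: [180.0, 0.0, 105.6]
force: [2.4, 1.6, 0.3]
grip_width: 0.0395
grasp_force: 30.0
[ 22.19234581  26.9646044  -53.60224775  96.33092247  23.10876274
  68.51480276 -21.46642352] [2.44885003 1.5862439  0.31537669] [ 0.47126693 -0.62844787  0.00729654]
```

Scaled: 45 degrees / 90 = 0.5.

```bash
python3 -m handwheel '[{"twist": 0.0667,"aperture": 0.03},{"twist": 0.1333,"aperture": 0.03},{"twist": 0.2,"aperture": 0.03},{"twist": 0.2778,"aperture": 0.03},{"twist": 0.3556,"aperture": 0.03},{"twist": 0.4333,"aperture": 0.03},{"twist": 0.5,"aperture": 0.03},{"twist": 0.5,"aperture": 0.03}]'
python3 -m handwheel '[{"twist": 0.0667,"aperture": 0.03},{"twist": 0.1333,"aperture": 0.03},{"twist": 0.2,"aperture": 0.03},{"twist": 0.2778,"aperture": 0.03},{"twist": 0.3556,"aperture": 0.03},{"twist": 0.4333,"aperture": 0.03},{"twist": 0.5,"aperture": 0.03},{"twist": 0.5,"aperture": 0.03}]'
python3 -m handwheel '[{"twist": 0.0667,"aperture": 0.03},{"twist": 0.1333,"aperture": 0.03},{"twist": 0.2,"aperture": 0.03},{"twist": 0.2667,"aperture": 0.03},{"twist": 0.3333,"aperture": 0.03},{"twist": 0.3333,"aperture": 0.03},{"twist": 0.3333,"aperture": 0.03}]'
python3 - <<'E'
from fit import *
x,y,w,h=(275,150,50,50); cv2.imwrite("pics/g2.png",cv2.resize(read_camera("scene")["color"][y:y+h,x:x+w],None,fx=8,fy=8,interpolation=2))
b=env.get_obs(); print(b['force'],b['wrist_torque'],b['qpos'])
E
```

```text
time_s: 6.65
tool_pos: [0.5785, 0.184, 0.1234]
tool_rot: [179.8, -0.2, 60.6]
force: [7.3, 2.1, -3.3]
grip_width: 0.039
grasp_force: 30.0
time_s: 7.32
tool_pos: [0.5799, 0.1824, 0.1234]
tool_rot: [179.9, -0.3, 15.6]
force: [10.2, 0.2, -4.3]
grip_width: 0.0393
grasp_force: 30.0
time_s: 7.9
tool_pos: [0.58, 0.181, 0.1234]
tool_rot: [179.9, -0.4, -14.2]
force: [9.3, -2.9, -2.8]
grip_width: 0.0394
grasp_force: 30.0
[ 7.90960576 -3.53530438 -2.67850012] [-4.01418931e-01 -2.11876869e+00 -5.45130849e-05] [   6.35786994   20.77431798  -31.95947181   96.76123186   12.20210141
   65.63101617 -133.16570674]
```

View pics/g2.png

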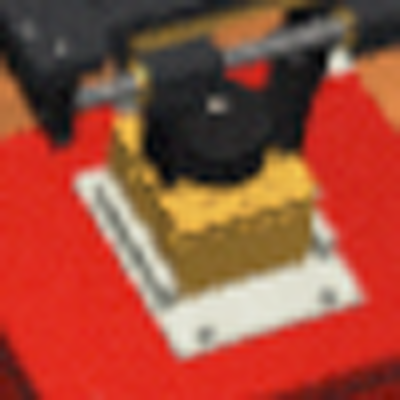

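In the crop the white line has swung away from the camera, toward the index; only its inner end shows, at about (215,103). I'll release, retreat upward, check the dial and triangulate the tab.

Scaled: -0.15 m / 0.8 = -0.1875, -0.12 m / 0.8 = -0.15.

```bash
python3 -m handwheel '[{"aperture": 0.087},{"aperture": 0.087},{"aperture": 0.087},{"aperture": 0.087},{"aperture": 0.087},{"aperture": 0.087},{"aperture": 0.087}]'
python3 -m handwheel '[{"sz": -0.025,"aperture": 0.087},{"sz": -0.0625,"aperture": 0.087},{"sz": -0.1063,"aperture": 0.087},{"sz": -0.15,"aperture": 0.087},{"sz": -0.1875,"aperture": 0.087},{"sx": -0.05,"sz": -0.1875,"aperture": 0.087},{"sx": -0.1,"sz": -0.1875,"aperture": 0.087},{"sx": -0.15,"sz": -0.1875,"aperture": 0.087}]'
python3 - <<'E'
from fit import *
cams=[prep(read_camera(n)) for n in("top","scene")]
s=lambda c,x,y,w,h,k:cv2.resize(c[0][y:y+h,x:x+w],None,fx=k,fy=k,interpolation=2)
cv2.imwrite("pics/g3.png",np.hstack([s(cams[0],180,176,50,50,8),s(cams[1],285,145,50,50,8)]))
Ps=[np.diag([c["fx"],c["fy"],1])@np.eye(3) for _,_,c in cams]
Pm=[np.array([[c["fx"],0,c["cx"]],[0,c["fy"],c["cy"]],[0,0,1]])@M[:3] for _,M,c in cams]
def tri(a,b):
    X=cv2.triangulatePoints(Pm[0],Pm[1],np.array(a,float).reshape(2,1),np.array(b,float).reshape(2,1))[:,0]; X=X[:3]/X[3]
    return X.round(4), (proj(X,cams[0])-a).round(1)
print("tab top",tri((198,219.5),(343.2,154.9)))
for T in([.5201,.195,.105],[.5165,.198,.105]): print(proj(T,cams[0]),proj(T,cams[1]))
E
```

```text
time_s: 8.53
tool_pos: [0.5762, 0.1843, 0.1229]
tool_rot: [180.0, 0.0, -14.2]
force: [-0.3, 0.4, -0.4]
grip_width: 0.0778
grasp_force: 0.0
time_s: 9.2
tool_pos: [0.459, 0.2143, 0.2733]
tool_rot: [-179.9, 0.0, -14.3]
force: [0.3, 0.9, 1.1]
grip_width: 0.0874
grasp_force: 0.0
tab top (array([0.5816, 0.2552, 0.1288]), array([[-19.5, -21.3]]))
[[199.62971242 219.73963623]] [[293.68673425 155.55374028]]
[[198.58700324 220.92850336]] [[293.7211086  154.45044312]]
```

View pics/g3.png

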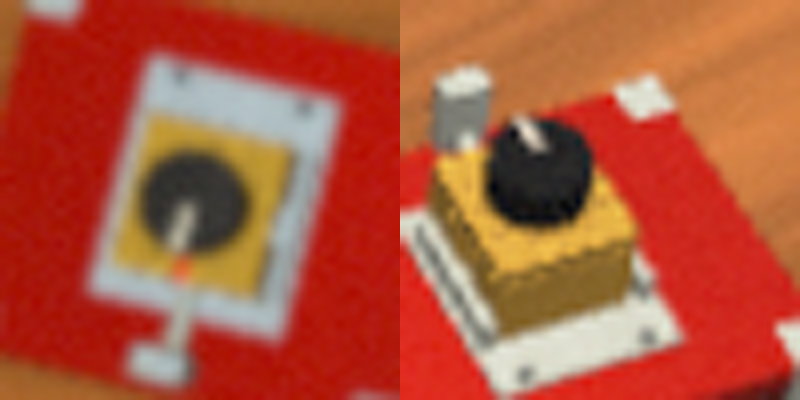

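The line now points straight at the red index: (185,205) to (178,250) in the top crop, index at (182,268). The tab top is at about (199,220.7) in the top view and (292.4,155.1) in the scene view (my earlier scene pixel for it was misread).

```bash
python3 - <<'E'
from fit import *
cams=[prep(read_camera(n)) for n in("top","scene")]
Pm=[np.array([[c["fx"],0,c["cx"]],[0,c["fy"],c["cy"]],[0,0,1]])@M[:3] for _,M,c in cams]
def tri(a,b):
    X=cv2.triangulatePoints(Pm[0],Pm[1],np.array(a,float).reshape(2,1),np.array(b,float).reshape(2,1))[:,0]; return X[:3]/X[3]
X=tri((199,220.7),(292.4,155.1)); print("tab top",X,proj(X,cams[0]),proj(X,cams[1]))
p=env.get_obs(); print(p['tool_pos'],p['tool_rot'])
a=np.radians(p['tool_rot'][2])
for T in(X[:2],[.519,.196]):
    d=np.array(T)-p['tool_pos'][:2]; print("tool dx,dy",d@[np.cos(a),np.sin(a)],d@[np.sin(a),-np.cos(a)])
E
```

```text
tab top [0.51607601 0.19532129 0.10363309] [[199.55631484 221.09651773]] [[292.90705401 155.04538744]]
[0.45955943 0.21396766 0.27363587] [ 1.79954063e+02 -1.37961435e-01 -1.41359980e+01]
tool dx,dy 0.05935908810535425 0.004279014791983117
tool dx,dy 0.06202877746632065 0.0029067472833642603
```

Scaled: 0.183 m / 0.8 = 0.2288, 0.0605 m / 0.8 = 0.0756, -1 degrees / 90 = -0.0111.

```bash
python3 -m handwheel '[{"sx": 0.0375,"sy": 0.0038,"twist": -0.0111,"aperture": 0.087},{"sx": 0.075,"sy": 0.0044,"sz": 0.025,"twist": -0.0111,"aperture": 0.087},{"sx": 0.0756,"sy": 0.0044,"sz": 0.0688,"twist": -0.0111,"aperture": 0.087},{"sx": 0.0756,"sy": 0.0044,"sz": 0.1188,"twist": -0.0111,"aperture": 0.087},{"sx": 0.0756,"sy": 0.0044,"sz": 0.1625,"twist": -0.0111,"aperture": 0.087},{"sx": 0.0756,"sy": 0.0044,"sz": 0.2,"twist": -0.0111,"aperture": 0.087},{"sx": 0.0756,"sy": 0.0044,"sz": 0.2213,"twist": -0.0111,"aperture": 0.087},{"sx": 0.0756,"sy": 0.0044,"sz": 0.2288,"twist": -0.0111,"aperture": 0.087}]'
python3 -m handwheel '[{"aperture": 0.01},{"aperture": 0.01},{"aperture": 0.01},{"aperture": 0.01},{"aperture": 0.01},{"aperture": 0.01},{"aperture": 0.01},{"aperture": 0.01}]' 40
python3 -m handwheel '[{"aperture": 0.01},{"aperture": 0.01},{"aperture": 0.01},{"aperture": 0.01},{"aperture": 0.01},{"aperture": 0.01}]'
```

```text
time_s: 10.07
tool_pos: [0.5167, 0.1935, 0.0858]
tool_rot: [179.8, 0.3, -13.3]
force: [-0.4, -0.3, 0.2]
grip_width: 0.087
grasp_force: 0.0
time_s: 10.73
tool_pos: [0.5181, 0.1953, 0.0904]
tool_rot: [-180.0, -0.0, -13.2]
force: [-0.2, 0.1, 0.5]
grip_width: 0.0416
grasp_force: 0.0
time_s: 11.23
tool_pos: [0.5179, 0.1954, 0.09]
tool_rot: [180.0, 0.0, -13.2]
force: [-0.1, -0.1, 0.1]
grip_width: 0.0193
grasp_force: 40.0
```

Grip is on the tab, 19.3 mm wide. Now I'll pull along the tool's −x.

Scaled: -0.033 m / 0.8 = -0.0413, -0.028 m / 0.8 = -0.035.

```bash
python3 -m handwheel '[{"sx": -0.005,"aperture": 0.01},{"sx": -0.0125,"aperture": 0.01},{"sx": -0.02,"aperture": 0.01},{"sx": -0.0275,"aperture": 0.01},{"sx": -0.035,"aperture": 0.01},{"sx": -0.0413,"aperture": 0.01},{"sx": -0.0413,"aperture": 0.01},{"sx": -0.0413,"aperture": 0.01}]'
python3 -m handwheel '[{"aperture": 0.01},{"aperture": 0.01},{"aperture": 0.01}]'
```

```text
time_s: 11.9
tool_pos: [0.4865, 0.2026, 0.0903]
tool_rot: [-180.0, -0.1, -13.3]
force: [5.8, -1.3, -2.4]
grip_width: 0.0195
grasp_force: 40.0
time_s: 12.15
tool_pos: [0.4865, 0.2026, 0.0903]
tool_rot: [-180.0, -0.1, -13.3]
force: [4.5, -1.7, -3.4]
grip_width: 0.0198
grasp_force: 40.0
```

Travel was 32 mm, so the shackle is fully open. I'll release, return to the dial and grip it.

Scaled: 0.097 m / 0.8 = 0.1213, -0.06 m / 0.8 = -0.075.

```bash
python3 -m handwheel '[{"aperture": 0.087},{"aperture": 0.087},{"aperture": 0.087},{"aperture": 0.087},{"aperture": 0.087},{"aperture": 0.087},{"aperture": 0.087},{"aperture": 0.087}]'
python3 -m handwheel '[{"sz": -0.0375,"aperture": 0.087},{"sz": -0.075,"aperture": 0.087},{"sz": -0.1063,"aperture": 0.087},{"sx": 0.0375,"sz": -0.1063,"aperture": 0.087},{"sx": 0.075,"sz": -0.1063,"aperture": 0.087},{"sx": 0.1063,"sz": -0.1063,"aperture": 0.087},{"sx": 0.1213,"sz": -0.1063,"aperture": 0.087},{"sx": 0.1213,"sz": -0.1063,"aperture": 0.087}]'
python3 -m handwheel '[{"sz": 0.0188,"aperture": 0.087},{"sz": 0.0375,"aperture": 0.087},{"sz": 0.0525,"aperture": 0.087},{"sz": 0.0625,"aperture": 0.087},{"sz": 0.065,"aperture": 0.087},{"sz": 0.065,"aperture": 0.06},{"sz": 0.065,"aperture": 0.03},{"sz": 0.065,"aperture": 0.03}]' 40
python3 -m handwheel '[{"aperture": 0.03},{"aperture": 0.03},{"aperture": 0.03},{"aperture": 0.03},{"aperture": 0.03},{"aperture": 0.03},{"aperture": 0.03},{"aperture": 0.03}]'
```

```text
time_s: 12.82
tool_pos: [0.4858, 0.203, 0.09]
tool_rot: [180.0, 0.0, -13.2]
force: [0.3, -0.2, -0.0]
grip_width: 0.0652
grasp_force: 0.0
time_s: 13.48
tool_pos: [0.5828, 0.1787, 0.1744]
tool_rot: [-180.0, -0.0, -13.5]
force: [-1.1, -0.9, 0.8]
grip_width: 0.0871
grasp_force: 0.0
time_s: 14.15
tool_pos: [0.5807, 0.181, 0.124]
tool_rot: [-180.0, -0.1, -13.2]
force: [-0.4, 0.0, 0.8]
grip_width: 0.0743
grasp_force: 0.0
time_s: 14.82
tool_pos: [0.5803, 0.1807, 0.1231]
tool_rot: [180.0, -0.0, -13.2]
force: [-0.7, 0.0, 0.6]
grip_width: 0.0391
grasp_force: 40.0
```

Centred grip with no side force. Now a slow straight lift.

Scaled: -0.07 m / 0.8 = -0.0875, -0.06 m / 0.8 = -0.075.

```bash
python3 -m handwheel '[{"sz": -0.0063,"aperture": 0.03},{"sz": -0.015,"aperture": 0.03},{"sz": -0.025,"aperture": 0.03},{"sz": -0.0375,"aperture": 0.03},{"sz": -0.05,"aperture": 0.03},{"sz": -0.0625,"aperture": 0.03},{"sz": -0.075,"aperture": 0.03},{"sz": -0.0875,"aperture": 0.03}]' 50
python3 -m handwheel '[{"sz": -0.0125,"aperture": 0.03},{"sz": -0.025,"aperture": 0.03},{"sz": -0.0375,"aperture": 0.03},{"sz": -0.05,"aperture": 0.03},{"sz": -0.0588,"aperture": 0.03},{"sz": -0.0625,"aperture": 0.03},{"sz": -0.0625,"aperture": 0.03},{"sz": -0.0625,"aperture": 0.03}]'
python3 -m handwheel '[{"aperture": 0.03},{"aperture": 0.03},{"aperture": 0.03},{"aperture": 0.03},{"aperture": 0.03},{"aperture": 0.03},{"aperture": 0.03},{"aperture": 0.03}]'
python3 - <<'E'
from fit import *
x,y,w,h=(245,70,120,120); cv2.imwrite("pics/g4.png",cv2.resize(read_camera("scene")["color"][y:y+h,x:x+w],None,fx=4,fy=4,interpolation=2))
E
```

```text
time_s: 15.48
tool_pos: [0.5801, 0.1808, 0.1944]
tool_rot: [180.0, -0.0, -13.2]
force: [0.4, -0.1, -5.5]
grip_width: 0.039
grasp_force: 50.0
time_s: 16.15
tool_pos: [0.5801, 0.1806, 0.2427]
tool_rot: [180.0, 0.0, -13.2]
force: [-0.9, 0.5, -5.6]
grip_width: 0.0389
grasp_force: 50.0
time_s: 16.82
tool_pos: [0.5803, 0.1807, 0.243]
tool_rot: [180.0, -0.0, -13.2]
force: [-0.1, 0.5, -4.8]
grip_width: 0.039
grasp_force: 50.0
```

View pics/g4.png

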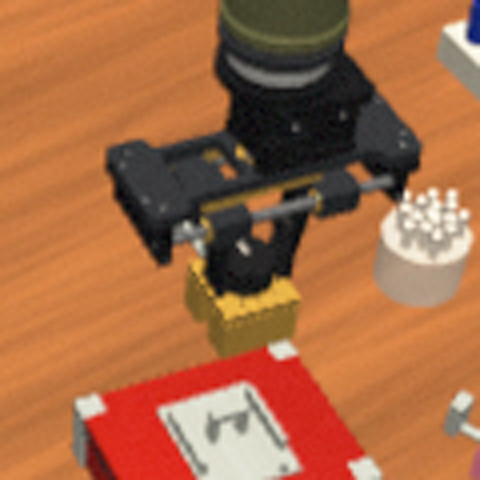

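The lock hangs level in the fingers (crop (245,300)), 120 mm above the bare hasp and staple at (228,425), with the opened tab behind it at (187,235). Handing in.

```bash
python3 -c "
from cell import env;print(env.sign_off())"
```

```text
the job is handed in; nothing more can be done
None
```

I handed the job in with the red lock held level and still, 12 cm above its hasp; its dial is at the index and its shackle was pulled the full 32 mm open. The hand-in returned no verdict.

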